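# Meter steel balls from a cup onto the spring scale

## Task

Pick up the cup of steel balls by its handle and tip it slowly over the pan of the spring scale until the first balls run out; let two, three or four of the six run into the pan, then stop. Stand the cup upright on the table again with at least two balls still in it, and let go.

Things in the scene. Friction and masses are not known exactly. Their poses are not given: they have to be found in the camera images.
- ball_cup: Steel cup holding six steel balls; its twin holds brass nuts. Origin: underside centre; -x to pouring lip, +x to handle, z up. Black handle post 22 x 22 mm, axis at x 53, z 15 to 95 mm. Walls 46 mm wide outside, 44 high. Curved floor, radius 55 mm about y, lowest (4 mm up) at x 0, rising to the lip at x -37, z 18 mm. Tipped lip down, balls leave in pairs near 27, 38 and 47 degrees.
- pan (a joint): Sinking of the spring scale's pan, m: 0 empty, 0.0039 more per ball lying in it (balls 18 mm, 24 g; spring 60 N/m; stop at 0.032). Settles in about 0.3 s. The cup weighs 0.22 kg empty.
- pan_mid (a point): Centre of the scale's round aluminium pan, level with the rim of the empty pan, 112 mm above the table; it does not sink with the pan. Pan: 140 mm across the rim, 34 mm deep, open above, on a grey scale body 125 x 125 x 34 mm fixed to the table.
- table: The work table, grey top, fixed. Its top is at height 0; origin is not needed.
Things that resemble listed ones, but are neither listed nor needed, are in the scene too. Leave any brown look-alike of the part that bears pan alone.

How it is judged:
By the outcome, as a careful person would: the job done as asked, in the order asked, and still so for the second after the job is handed in, with the robot touching nothing.
It also fails if it takes over 61 s, if anything falls off the work surface, if the arm or the gripper's body presses on something with over 40 N, if the wrist force passes 120 N, or if a joint passes its speed limit or range.

## Robot

A 6-joint arm with a two-finger parallel gripper is mounted at the origin on the work surface. World frame = base frame: x ahead of the robot, y to its left, z up, the work surface at z = 0. Lengths are in mm, angles in rad, forces in N, time in s.
With the tool pointing down it reaches from about 200 to 875 mm from the base axis. Payload 3.4 kg.
Tool frame: the origin (TCP) lies on the centre line of the jaws, within the pads' length; the fingertips stand env.tips_ahead ahead of it and the grasp point (between the pads) lies 11 mm behind it (env.tips_ahead is the distance from the TCP to the fingertips, in mm); z points along the fingers, y is the line along which they close (so a half turn about z gives the same grasp; the last joint's range is limited). The gripper opens to 94 mm and grips with 3 to 60 N. Pads are 16 mm wide; open, the fingers measure 119 mm over their backs; the gripper's body (75 mm by 177 mm) begins 78 mm behind the grasp point.
Start: joints at [1.127, 0.276, 1.505, -0, 1.361, -0.121], TCP at [182.421, 545.332, 213.493] pointing down, gripper open.
Joint ranges: [-2.89, 2.89], [-0.75, 2.08], [0.22, 2.7], [-1.18, 4.32], [0.11, 2.71], [-2.7, 2.7]. Speed limits (rad/s): [2.57, 2.57, 3.14, 3.14, 3.14, 3.14].

## Interface

Orientations are given as a unit quaternion [w, x, y, z].
In Python, from plant import env, vision gives the robot as it stands. The module is installed in compiled form; this text tells all that it offers. Calls block until the motion is done:
- env.move_to(position, orientation): joint-space move of the TCP to a pose.
- env.move_linear(position, feed=150, rotation=None): straight line of the TCP; rotation=None keeps the orientation; feed is the mean speed in mm/s.
- env.move_joints(angles): joint-space move.
- env.command_gripper(opening, grasp_force=None): finger opening in mm; grasp_force is the grip in N (None keeps the last); returns when the fingers have stopped.
- env.wait(seconds).
- env.ik(position, orientation): joint angles nearest the present ones, or None.
- env.state(): the state.
- vision.read_camera(name): name is "scene" or "top" or "wrist"; returns a dict with "image" (400x640x3 uint8, blue, green, red), "mtx" (3x3 intrinsics, pixels), "extrinsics" (4x4, takes a point from camera to world coordinates); the wrist camera has in their place "hand_eye" (4x4, takes a point from camera to tool coordinates, whose origin is the TCP and whose axes are the flange's). Camera axes: x right, y up, looking along -z (the intrinsics and any distortion apply to the point x, -y, -z); pixel columns grow to the right and rows downward; lengths in mm; the calibration is good to about 2 mm. A picture is of the moment at which its call begins: read the wrist's pose just before it. There is no depth.
A pose or a line that the arm cannot do raises env.PlanningError and nothing moves.
- env.hand_in(): hands the job in; it is judged then, once.
The state is a dict: "time": time; "q": joint angles; "dq": joint speeds; "joint_torque": joint torques, N m; "ee_pos": TCP position; "ee_rot": TCP orientation; "wrist_force": force on the tool from outside, world axes, zero at the start; "torque": the same for the moment, N m; "grip_width": finger opening in mm; "gripper_force": force on a finger pad.
Only numpy, scipy, OpenCV 4.12 (cv2) and the standard library are available. Lean on these libraries where they do the work, as an engineer would, in place of code of your own. Each camera call takes 0.05 s, during which the arm holds its last target. There are 200 camera calls.

## Working session

There is one attempt and no reset: what is moved stays moved. The work goes in short steps, each a Python script; the robot and the scene stay as the last script left them, time stands still between calls to the robot, and variables do not carry over. Pictures are saved under pics/ and viewed, at most 10 in all, crops included, and the job is handed in when it is done.

```bash
mkdir -p pics; python3 - <<'E'
from plant import env, vision
import cv2,numpy as np,pickle
d={}
for n in ("scene","top"):
    r=vision.read_camera(n); d[n]=r; cv2.imwrite(f"pics/{n}0.png",r["image"]); print(n,r["mtx"].tolist(),np.round(r["extrinsics"],3).tolist(),[k for k in r])
pickle.dump(d,open("d0.pkl","wb"))
print(env.state(),env.tips_ahead)
E
```

```text
scene [[366.46262124556586, 0.0, 318.69752610370523], [0.0, 366.46262124556586, 197.64730416249503], [0.0, 0.0, 1.0]] [[0.85, -0.328, 0.412, 698.64], [0.527, 0.525, -0.668, -480.966], [0.003, 0.785, 0.619, 503.577], [0.0, 0.0, 0.0, 1.0]] ['image', 'mtx', 'extrinsics']
top [[399.23625004063416, 0.0, 311.67054072459683], [0.0, 399.23625004063416, 200.7036990869871], [0.0, 0.0, 1.0]] [[0.024, 0.981, -0.19, 230.416], [-1.0, 0.023, -0.006, -18.846], [-0.001, 0.191, 0.982, 1054.178], [0.0, 0.0, 0.0, 1.0]] ['image', 'mtx', 'extrinsics']
{'time': 0.1, 'q': array([ 1.12700946e+00,  2.76557606e-01,  1.50595867e+00,  3.33710540e-06,
        1.36067883e+00, -1.20986499e-01]), 'dq': array([ 0.00051448, -0.00086247, -0.00107918,  0.00113243, -0.0002084 ,
        0.00042834]), 'joint_torque': array([ 2.40611016e-04, -4.05457485e+01, -2.37780797e+01,  7.02679879e-02,
        2.99562828e-02, -5.30964269e-05]), 'ee_pos': array([182.19936512, 544.88065982, 212.69554556]), 'ee_rot': array([-2.24827755e-04,  1.60700641e-01,  9.87002868e-01, -7.69038357e-04]), 'wrist_force': array([0.22013363, 0.05990709, 0.20655578]), 'torque': array([7.21980191e-05, 2.67743776e-02, 1.88270426e-03]), 'gripper_force': 0.0, 'grip_width': 93.87721833282158} 8.0
```

View pics/scene0.png

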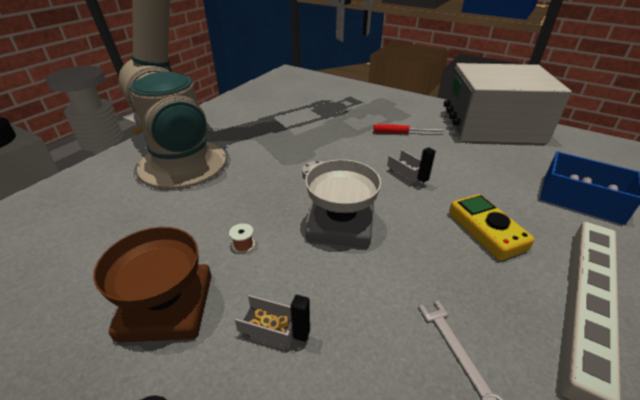

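View pics/top0.png

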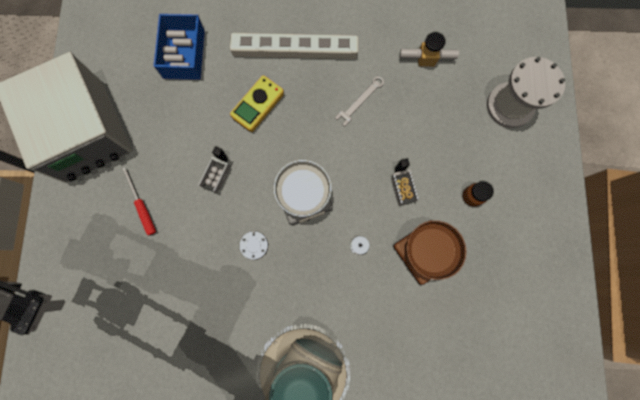

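The scene and top views show two cups. The one at scene (409,168) / top (214,172) holds grey balls, so it fits ball_cup. The one at scene (275,320) / top (404,185) holds brass nuts, so it is the twin. There are also two pans: the aluminium one at top (302,188) / scene (343,185) is the right one, and the brown one at top (435,250) is the look-alike. I'll confirm the cup in one crop and measure.

```bash
cat > h.py <<'E'
import numpy as np,cv2
def ray(r,u,v):
    K=r["mtx"];T=r["extrinsics"]
    d=np.array([(u-K[0,2])/K[0,0],-(v-K[1,2])/K[1,1],-1.]);return T[:3,3],T[:3,:3]@d
def onz(r,u,v,z):
    o,d=ray(r,u,v);return o+d*(z-o[2])/d[2]
def proj(r,p):
    T=r["extrinsics"];c=T[:3,:3].T@(np.asarray(p,float)-T[:3,3]);K=r["mtx"]
    return np.array([K[0,2]-K[0,0]*c[0]/c[2],K[1,2]+K[1,1]*c[1]/c[2]])
E
python3 - <<'E'
import pickle,cv2,numpy as np
from h import *
d=pickle.load(open("d0.pkl","rb"))
t=d["top"];s=d["scene"]
a=cv2.resize(t["image"][140:200,190:250],(400,400),interpolation=cv2.INTER_CUBIC)
b=cv2.resize(s["image"][140:195,382:442],(400,400),interpolation=cv2.INTER_CUBIC)
cv2.imwrite("pics/crop0.png",np.hstack([a,b]))
for n,r,(x0,y0,x1,y1) in (("top",t,(200,140,240,170)),("scene",s,(410,140,445,190))):
    m=(r["image"][y0:y1,x0:x1].max(2)<45).astype(np.uint8)
    c=max(cv2.findContours(m,0,2)[0],key=cv2.contourArea)
    print(n,cv2.minAreaRect(c),(c.reshape(-1,2)+[x0,y0]).min(0),(c.reshape(-1,2)+[x0,y0]).max(0),cv2.contourArea(c))
# pan rim ellipse in top & scene
for n,r,(x0,y0,x1,y1) in (("top",t,(265,150,340,220)),("scene",s,(295,150,390,215))):
    im=r["image"][y0:y1,x0:x1]; hsv=cv2.cvtColor(im,cv2.COLOR_BGR2HSV)
    m=(im.min(2)>135).astype(np.uint8)
    c=max(cv2.findContours(m,0,2)[0],key=cv2.contourArea)
    e=cv2.fitEllipse(cv2.convexHull(c)); u,v=e[0][0]+x0,e[0][1]+y0
    print(n,(u,v),e,onz(r,u,v,112))
E
```

```text
top ((21.0, 14.5), (15.652474403381348, 8.049844741821289), 26.56505012512207) [214 148] [227 161] 62.5
scene ((15.10673999786377, 24.870786666870117), (12.292320251464844, 34.62836456298828), 12.994616508483887) [417 148] [434 182] 346.5
top (301.8119583129883, 187.0927276611328) ((36.81195831298828, 37.09272766113281), (56.8206787109375, 59.3928108215332), 75.64877319335938) [446.21271128  11.57839135 112.        ]
scene (342.5409698486328, 187.01251602172852) ((47.54096984863281, 37.012516021728516), (31.6318302154541, 64.65896606445312), 92.21585083007812) [458.08339889  -9.49740715 112.        ]
```

View pics/crop0.png

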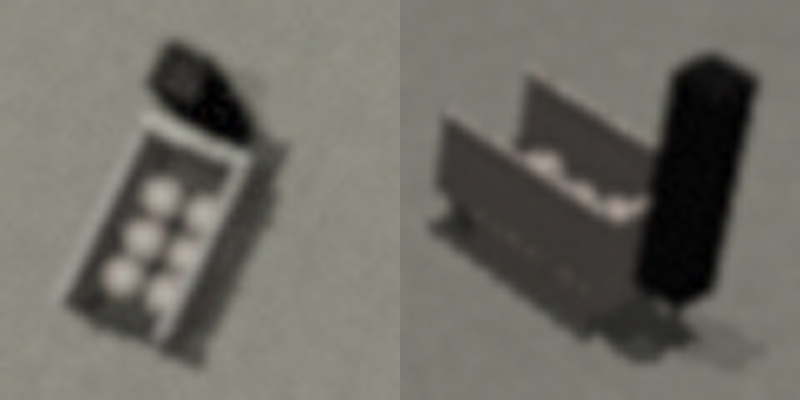

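The crop confirms six pale steel balls in the cup at top (214,172). Its post top is at about top (217,150) and scene (429,150), and its rim corners are at top (212.2,157.2), (227.5,162.8) and (200.2,185).

```bash
python3 - <<'E'
import pickle,numpy as np
from h import *
d=pickle.load(open("d0.pkl","rb"));t=d["top"];s=d["scene"]
print("post",onz(t,217,150.2,95),onz(s,429.4,150,95))
P=[onz(t,*p,44) for p in((212.2,157.2),(227.5,162.8),(200.2,185))]
print(P)
e=P[0]-P[2]; print("yaw long",np.degrees(np.arctan2(e[1],e[0])),np.linalg.norm(e)); f=P[1]-P[0]; print("short",np.degrees(np.arctan2(f[1],f[0])),np.linalg.norm(f))
# scene rim near-wall corners: lip bottom etc.
q=lambda x,y:(382+(x-400)/6.667,140+y/7.27)
S=[onz(s,*q(443,115),44),onz(s,*q(530,75),44)];print("lip corners scene",S, proj(s,[446,11.6,112]))
E
```

```text
post [539.97706277 227.6747263   95.        ] [541.96096412 227.99365758  95.        ]
[array([536.9080364 , 252.09452643,  44.        ]), array([522.56963945, 210.80636546,  44.        ]), array([461.103055  , 277.90216211,  44.        ])]
yaw long -18.801026166613752 80.07764522652101
short -109.15089897201999 43.707000162860716
lip corners scene [array([448.68078503, 238.82505301,  44.        ]), array([465.45179086, 279.05478341,  44.        ])] [342.32460822 179.15490863]
```

```bash
cat >> h.py <<'E'
from scipy.spatial.transform import Rotation as Ro
FLIP='x'
def tcp(L,yaw,tilt,ref=(-37,0,18),flip=None):
    """TCP pose for the cup with its point `ref` at L (deg)"""
    R=Ro.from_euler('z',yaw,degrees=True)*Ro.from_euler('y',-tilt,degrees=True)
    p=np.asarray(L,float)+R.apply(np.array([53,0,49.])-np.asarray(ref))
    q=(R*Ro.from_euler(flip or FLIP,180,degrees=True)).as_quat()
    return p,q[[3,0,1,2]]
POST=(541,228,0); YAW=-20; PAN=np.array([447,11,112.])
def lip(yaw,h=25,off=15):   # lip point over the pan, on the handle side of its centre
    return PAN+[off*np.cos(np.radians(yaw)),off*np.sin(np.radians(yaw)),h]
E
python3 - <<'E'
from plant import env
from h import *
for f in 'xy':
  print(f,'grasp',[None if j is None else np.round(j,2) for j in (env.ik(*tcp((541,228,z),YAW,0,(53,0,0),f)) for z in (0,130))])
  for yaw in (-40,-20,0,20):
    print(f,yaw,[None if j is None else np.round(j,2).tolist() for j in (env.ik(*tcp(lip(yaw),yaw,t,flip=f)) for t in (0,30,48))])
E
```

```text
x grasp [array([ 0.28,  0.43,  1.71, -0.  ,  1.  ,  2.2 ]), array([ 0.28,  0.31,  1.54, -0.  ,  1.29,  2.2 ])]
x -40 [[-0.24, 0.24, 1.67, -0.0, 1.23, 2.03], [0.04, 0.0, 1.99, -0.48, 0.81, 2.59], None]
x -20 [[-0.17, 0.26, 1.64, -0.0, 1.24, 1.75], [-0.06, -0.04, 2.03, -0.24, 0.66, 2.01], None]
x 0 [[-0.11, 0.27, 1.63, -0.0, 1.24, 1.46], [-0.18, -0.05, 2.04, 0.15, 0.64, 1.3], [-0.28, -0.19, 2.32, 0.82, 0.28, 0.58]]
x 20 [[-0.04, 0.26, 1.64, -0.0, 1.24, 1.18], [-0.29, -0.04, 2.03, 0.44, 0.77, 0.67], [-0.58, -0.15, 2.29, 1.08, 0.75, -0.1]]
y grasp [array([ 0.28,  0.43,  1.71, -0.  ,  1.  , -0.94]), array([ 0.28,  0.31,  1.54, -0.  ,  1.29, -0.94])]
y -40 [[-0.24, 0.24, 1.67, -0.0, 1.23, -1.11], [0.04, 0.0, 1.99, -0.48, 0.81, -0.55], [0.31, -0.01, 2.18, -1.08, 0.79, 0.17]]
y -20 [[-0.17, 0.26, 1.64, -0.0, 1.24, -1.39], [-0.06, -0.04, 2.03, -0.24, 0.66, -1.13], [0.09, -0.13, 2.28, -1.02, 0.38, -0.28]]
y 0 [[-0.11, 0.27, 1.63, 0.0, 1.24, -1.68], [-0.18, -0.05, 2.04, 0.15, 0.64, -1.84], [-0.28, -0.19, 2.32, 0.82, 0.28, -2.56]]
y 20 [[-0.04, 0.26, 1.64, 0.0, 1.24, -1.96], [-0.29, -0.04, 2.03, 0.44, 0.77, -2.47], None]
```

```bash
sed -i "s/FLIP='x'/FLIP='y'/" h.py; python3 - <<'E'
from plant import env, vision
from h import *
env.move_to(*tcp((541,228,110),YAW,0,(53,0,0)))
w=vision.read_camera("wrist")["image"]
p,q=tcp(POST,YAW,0,(53,0,0)); env.move_linear(p,feed=120)
env.command_gripper(15,60)
st=env.state();print(st["time"],st["grip_width"],st["gripper_force"],st["wrist_force"],st["ee_pos"],p)
s=vision.read_camera("scene")["image"][110:210,350:470]
cv2.imwrite("pics/g1.png",np.hstack([cv2.resize(w,(400,250)),cv2.resize(s,(300,250))]))
E
```

```text
4.075 21.650351089661143 59.03743922710419 [ 1.51863429 -0.07125964 -0.51974887] [541.33900854 228.09598265  49.05095409] [541. 228.  49.]
```

View pics/g1.png

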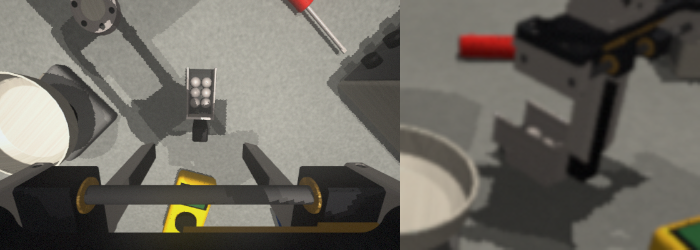

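The wrist view shows the post centred between the jaws, at about (200,130), and aligned. It is gripped at 21.7 mm. Next I lift, carry it over and start tilting.

```bash
python3 - <<'E'
from plant import env, vision
from h import *
L=lip(YAW)
p0,_=tcp((541,228,150),YAW,0,(53,0,0)); env.move_linear(p0,feed=100)
print(env.state()["wrist_force"],env.state()["torque"])
p1,q1=tcp(L+[0,0,25],YAW,0); env.move_linear(p1,feed=100)
p,q=tcp(L,YAW,16); env.move_linear(p,feed=25,rotation=q)
f0=env.state();print(f0["time"],f0["wrist_force"],f0["grip_width"])
t=vision.read_camera("top")["image"];s=vision.read_camera("scene")["image"]
cv2.imwrite("pics/p1.png",np.hstack([cv2.resize(t[130:230,240:340],(400,400)),cv2.resize(s[100:240,280:420],(400,400))]))
E
```

```text
[ 0.23748206 -0.5679148  -3.441103  ] [-0.04204878 -0.100386   -0.05059337]
9.0917 [ 0.35941219  0.0271426  -3.2446375 ] 21.792142726010983
```

View pics/p1.png

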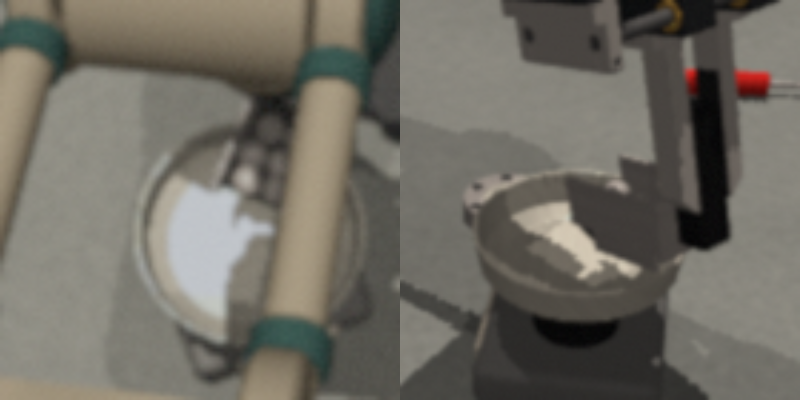

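The cup's lip is inside the rim, at about (235,185) in the top crop, with clearance. I now tilt slowly.

```bash
python3 - <<'E'
from plant import env, vision
from h import *
L=lip(YAW);ims=[]
for a in (22,26,29,31):
    p,q=tcp(L,YAW,a); env.move_linear(p,feed=6,rotation=q); env.wait(0.7)
    st=env.state(); print(a,st["time"],st["wrist_force"][2].round(2))
    ims.append(cv2.resize(vision.read_camera("scene")["image"][130:240,290:400],(380,290)))
cv2.imwrite("pics/p2.png",np.vstack([np.hstack(ims[:2]),np.hstack(ims[2:])]))
E
```

```text
22 11.7 -3.71
26 13.7083 -3.19
29 15.4417 -3.3
31 16.8917 -2.62
```

View pics/p2.png

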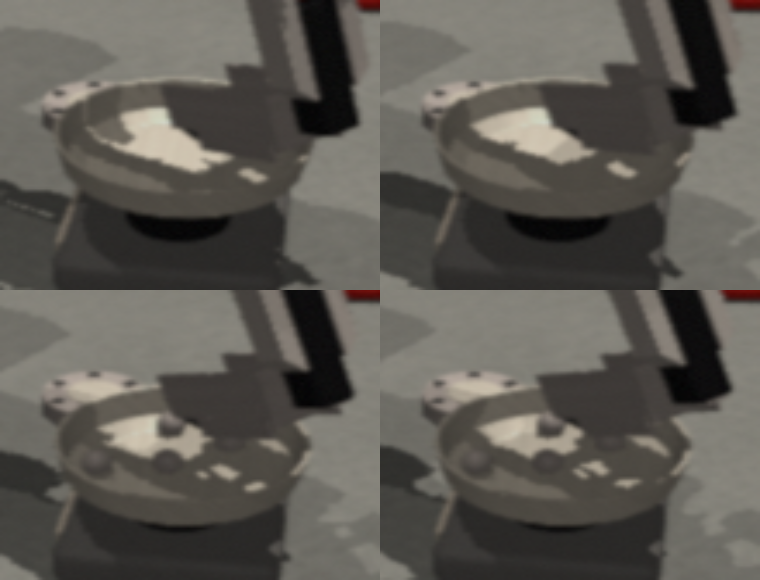

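At 29° the pan has sunk a good deal. Three balls show at (95,460), (170,425) and (165,462), and perhaps a fourth in shadow at (232,440). I stop pouring, level the cup and count.

```bash
python3 - <<'E'
from plant import env, vision
from h import *
L=lip(YAW)
p,q=tcp(L+[0,0,12],YAW,12); env.move_linear(p,feed=30,rotation=q)
p,q=tcp(L+[0,0,35],YAW,0); env.move_linear(p,feed=40,rotation=q)
p0,_=tcp((541,228,160),YAW,0,(53,0,0)); env.move_linear(p0,feed=100)
st=env.state(); print(st["time"],st["wrist_force"],st["torque"],st["grip_width"])
t=vision.read_camera("top")["image"];s=vision.read_camera("scene")["image"]
cv2.imwrite("pics/p3.png",np.hstack([cv2.resize(t[145:225,262:342],(400,400),interpolation=2),cv2.resize(s[90:240,300:450],(400,400),interpolation=2)]))
E
```

```text
20.95 [ 0.99235161  0.41684339 -2.81742584] [-0.03220634 -0.04404859 -0.02401236] 21.757767147786318
```

View pics/p3.png

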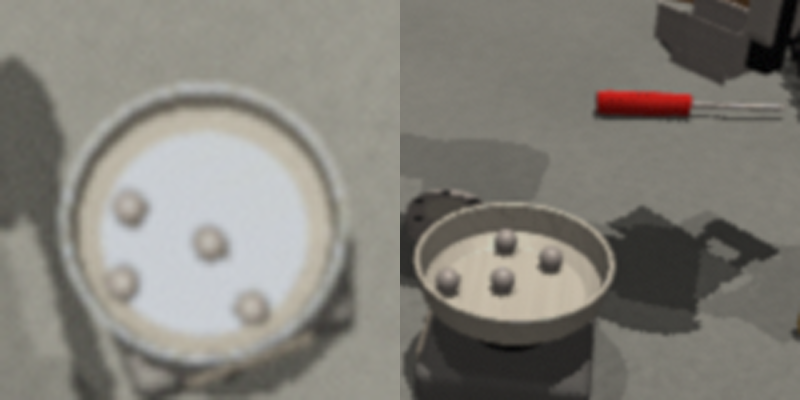

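Both views show exactly four balls in the pan, at top-crop (130,208), (122,283), (210,243) and (252,307), so two stay in the cup. I lower it step by step, watching the wrist force.

```bash
python3 - <<'E'
from plant import env, vision
from h import *
P=lambda z:tcp((541,228,z),YAW,0,(53,0,0))[0]
env.move_linear(P(14),feed=80); env.wait(.3)
f0=env.state()["wrist_force"][2]
s0=vision.read_camera("scene")["image"]
for z in np.arange(12,-1.1,-1):
    env.move_linear(P(z),feed=15); st=env.state(); df=st["wrist_force"][2]-f0
    print(z,round(df,2),st["torque"].round(3),round(st["time"],2))
    if df>2.5: break
s=vision.read_camera("scene")["image"]
cv2.imwrite("pics/p4.png",np.hstack([cv2.resize(i[120:210,370:460],(400,400),interpolation=2) for i in (s0,s)]))
E
```

```text
12.0 -0.63 [-0.054 -0.06   0.017] 23.66
11.0 0.12 [ 0.015 -0.074  0.034] 23.91
10.0 -0.81 [ 0.005 -0.028 -0.02 ] 24.16
9.0 -0.79 [-0.053 -0.065 -0.004] 24.41
8.0 -0.66 [-0.018 -0.108 -0.024] 24.66
7.0 -1.21 [-0.044 -0.025  0.002] 24.91
6.0 -1.84 [-0.     0.003  0.028] 25.16
5.0 -0.17 [-0.023 -0.085 -0.05 ] 25.41
4.0 0.09 [-0.008 -0.103 -0.043] 25.66
3.0 -1.38 [-0.024 -0.046  0.029] 25.91
2.0 -0.66 [-0.013 -0.055 -0.043] 26.16
1.0 -0.22 [ 0.017 -0.029 -0.017] 26.41
0.0 0.66 [-0.107 -0.092 -0.021] 26.66
-1.0 7.7 [-0.113  0.464  0.022] 26.91
```

View pics/p4.png

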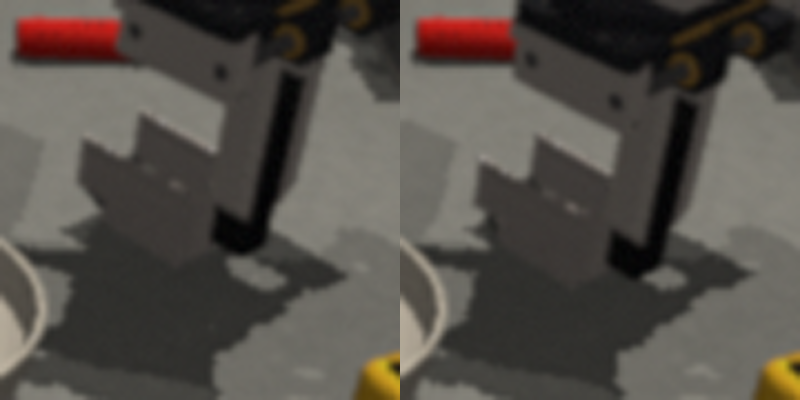

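The cup stands flat on the table (contact at z ≈ 0) with balls visible inside. I let go, retreat and check.

```bash
python3 - <<'E'
from plant import env, vision
from h import *
P=lambda z:tcp((541,228,z),YAW,0,(53,0,0))[0]
env.move_linear(P(-0.3),feed=5)
env.command_gripper(40,3); env.command_gripper(94)
env.move_linear(P(160),feed=100); env.move_joints([1.127,0.276,1.505,0,1.361,-0.121]); env.wait(.5)
print(env.state()["time"])
t=vision.read_camera("top")["image"];s=vision.read_camera("scene")["image"]
cv2.imwrite("pics/p5.png",np.hstack([cv2.resize(t[135:225,190:340],(400,240),interpolation=2),cv2.resize(s[120:220,300:450],(400,240),interpolation=2)]))
E
```

```text
32.7
```

View pics/p5.png

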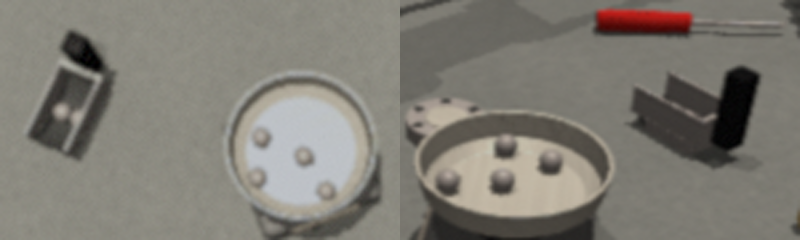

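The cup stands upright at (65,100) in the crop with two balls in it. Four balls lie in the pan, and the arm is clear.

```bash
python3 -c "
from plant import env
print(env.hand_in())"
```

```text
the job is handed in; nothing more can be done
None
```

Job handed in at about 33 s: four balls are in the pan, and the cup stands upright on the table, released, with two balls in it.

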